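Sort the vials and forceps into the bench trays

TASK

Tidy up the three small vials and the forceps left on the open worktop to the right: stand the black-capped vial in the red tray, stand the white-capped vial and the smallest, blue-capped vial in the white tray, one in each of its two bays, and lay the forceps flat in the green tray. Do not knock any vial over, and leave the timer, the bigger blue-capped bottle and the blue tube rack where they are.

Things in the scene. Friction and masses are not known exactly. Their poses are not given: they have to be found in the camera images.
- vial_black: Vial with black cap and brownish contents; 32 mm across the body, 62 mm tall, starts standing upright, loose; origin at the centre of its underside, its z axis points up to the cap. Can be gripped round the body from above.
- vial_white: Slender vial with white cap; 30 mm across the body, 68 mm tall, starts standing upright, loose; origin at the centre of its underside, its z axis points up to the cap. Can be gripped round the body from above. It stands on the open right half (y below -0.1 m), not in the fixed group of bottles behind the middle.
- vial_blue: Smallest white vial, with blue cap; 24 mm across the body, 52 mm tall, starts standing upright, loose; origin at the centre of its underside, its z axis points up to the cap. Can be gripped round the body from above. It stands on the open right half (y below -0.1 m), not in the fixed group of bottles behind the middle.
- forceps: Slim grey steel forceps lying flat, closed and rigid: 131 mm long (its y axis), up to 19 mm wide (x), 9 mm high (z); loose; origin at the middle of its underside. Either end may point either way. Can be pinched across its width at the middle from above.
- tray_white: White plastic tray, 158 mm long (its x axis), 85 mm wide (y), 22 mm high, walls and floor 3 mm thick, open on top; origin at the centre of its underside, z up. Fixed to the worktop. A 3 mm divider across its middle (at x = 0, wall to wall, no higher than the walls) makes two bays, each about 74 mm long (x) by 79 mm wide (y), centred at about x = +39 mm and x = -39 mm.
- tray_red: Red plastic tray without divider, 158 mm long (its x axis), 85 mm wide (y), 22 mm high, walls and floor 3 mm thick, open on top; origin at the centre of its underside, z up. Fixed to the worktop. Fixed bottles up to 140 mm and a 250 mm box tower stand behind the middle of the worktop, beyond x = 0.51 m at y -0.09 to 0.11 m: carry things across nearer to the robot (x about 0.42 m).
- tray_green: Green plastic tray without divider, inside 152 x 79 mm, so the forceps only fit along its length; 158 mm long (its x axis), 85 mm wide (y), 22 mm high, walls and floor 3 mm thick, open on top; origin at the centre of its underside, z up. Fixed to the worktop.
- bottle: Bystander: the bigger bottle with blue cap, 44 mm across, 85 mm tall, loose; origin at the centre of its underside. Stays where it is.
- timer: Bystander: square white bench timer, 66 x 66 x 18 mm, loose; origin at the centre of its underside. Stays where it is.
- rack: Bystander: empty navy-blue tube rack, 78 x 88 x 51 mm, loose; origin at the centre of its underside. Stays where it is.

How it is judged:
By the outcome, as a careful person would: the job done as asked, in the order asked, and still so for the second after the job is handed in, with the robot touching nothing.
It also fails if it takes over 125 s, if anything falls off the work surface, if the arm or the gripper's body presses on something with over 40 N, if the wrist force passes 120 N, or if a joint passes its speed limit or range.

ROBOT

A 7-joint arm with a two-finger parallel gripper is mounted at the origin on a cart in front of the work surface, level with it; the furniture and walls round the work are solid. World frame = base frame: x ahead of the robot, y to its left, z up, the work surface at z = 0. Lengths are in m, angles in degrees, forces in N, time in s.
With the tool pointing down it reaches from about 0.425 to 0.875 m from the base axis. Payload 4.7 kg.
Tool frame: the origin (TCP) lies midway between the tips of the shut fingers; the grasp point (between the pads) lies 19 mm behind it; z points along the fingers, x is the direction in which the jaws open and shut, and the axes are right-handed (so a half turn about z gives the same grasp; the last joint's range is limited). The gripper opens to 87 mm and grips with 3 to 60 N. Pads are 19 mm wide; open, the fingers measure 117 mm over their backs; the gripper's body (75 mm by 190 mm) begins 51 mm behind the grasp point.
Start: joints at [-64.624, 18.392, -4.016, 83.108, 1.295, 78.541, -3.26], TCP at [0.27, 0.591, 0.223] pointing down, gripper open.
Joint ranges: [-163.93, 163.93], [-17.29, 119.83], [-79.2, 71.16], [3.27, 140.29], [-89.18, 269.18], [5.43, 117.66], [-154.24, 154.24]. Speed limits (degrees/s): [147.25, 147.25, 180, 180, 180, 180, 180].

INTERFACE

Orientations are given as [roll, pitch, yaw] about the fixed x, y, z axes, in that order (R = Rz(yaw) Ry(pitch) Rx(roll)).
In Python, from cell import env gives the robot as it stands.
- The arm moves only by the tool carry_out, never from a script. Its argument "plan" is a list of rows, each an object with "grip": the closure, from 0 (fully open) to 1 (shut); "dp": the shift along the tool's x, y, z in m, a list of three; "rotation": the turn, a rotation vector about the tool's x, y, z in degrees, a list of three. In form: [{"grip": grip, "dp": [dx, dy, dz], "rotation": [wx, wy, wz]}, ...]. A call has 1 to 8 rows; each row shifts and turns the pose as measured when the row begins, along the tool's axes as they then stand; what a row does not reach is not made up. A row lasts 1/12 s, in which the tool goes at most 41.7 mm and 7.16 degrees, less where a joint would pass 70% of its speed; a pose out of reach is approached as far as the arm can. A call is refused whole if a number of a shift passes 0.0417 or a number of a turn 7.16, either way. A call with a gripper value outside its range is refused whole. The fingers move at their own pace and stop on an object; "force" is the grip in N (left out, the last holds). Time passes only in rows, so rows that do not move let the fingers close. It gives the time, the measured TCP pose, the force and the opening at its end, in the units of the state.
- env.get_obs(): the state, without advancing time (a new reading comes with each control period).
- env.read_camera(name): name is "side" or "top"; returns the picture (384x512x3 uint8, red, green, blue); there is no depth.
- env.camera_params(name): a dict with "fx", "fy", "cx", "cy" (pixels), "R" (3x3) and "t" (3): a world point X has camera coordinates R X + t. Camera axes: x right, y down, z forward; pixel columns grow to the right and rows downward; lengths in m; the calibration is good to about 2 mm. A picture is of the moment at which its call begins. camera_params takes no time and is no camera call.
- env.sign_off(): hands the job in, once; it reports no verdict.
The state is a dict: "time_s": time; "qpos": joint angles; "joint_velocities": joint speeds; "effort": joint torques, N m; "tool_pos": TCP position; "tool_rot": TCP orientation; "force": force on the tool from outside, world axes, zero at the start; "wrist_torque": the same for the moment, N m; "grip_width": finger opening in m.
Only numpy, scipy, OpenCV 4.12 (cv2) and the standard library are available. Lean on these libraries where they do the work, as an engineer would, in place of code of your own. Each camera call takes 0.05 s, during which the arm holds its last target. There are 200 camera calls.

## Working session

There is one attempt and no reset: what is moved stays moved. The work goes in short steps, Python scripts to look and compute and a tool call to move; the robot and the scene stay as the last step left them, time stands still between calls to the robot, and variables do not carry over. Pictures are saved under pics/ and viewed, about 12 in all and at most 16, crops included, and the job is handed in when it is done.

Besides the shell and the picture viewer there is one more tool, called by a JSON object that holds its "api" and its "payload", one argument or row to a line. carry_out: Moves the arm, as the interface text tells. Its arguments: {"type":"object","properties":{"plan":{"type":"array","items":{"type":"object","properties":{"grip":{"type":"number"},"dp":{"type":"array","items":{"type":"number"}},"rotation":{"type":"array","items":{"type":"number"}}}}},"force":{"type":"number"}},"required":["plan"]}

```bash
mkdir -p pics; ls; python3 - <<'E'
from cell import env
import cv2
o=env.get_obs()
for k,v in o.items(): print(k,v)
for n in("top","side"):
    cv2.imwrite(f"pics/{n}0.png",cv2.resize(env.read_camera(n)[:,:,::-1],(800,600),interpolation=cv2.INTER_CUBIC)); print(env.camera_params(n))
E
```

```text
pics
time_s 0.0
qpos [-64.62374936  18.43897429  -4.01581848  83.17756525   1.29546043
  78.54273102  -3.26137918]
joint_velocities [-0.09417707 -0.03702404 -0.06368561  0.07985889 -0.04940552 -0.02109599
  0.08671653]
effort [-5.30077068e-04 -4.91278625e+01 -4.04010219e-01 -3.12536681e+01
 -6.37335679e-02  4.35391255e-02  1.71747201e-04]
tool_pos [0.27005902 0.59059542 0.22143922]
tool_rot [1.79993623e+02 1.13992457e-01 6.54325367e+01]
force [-0.15585407  0.19273807 -0.84910633]
wrist_torque [ 0.03414109 -0.04004824  0.00691276]
grip_width 0.08738873752941302
{'fx': 394.5971219737633, 'fy': 394.5971219737633, 'cx': 251.2582636928167, 'cy': 191.96206599268936, 'R': array([[-0.00764688, -0.99956658,  0.02842836],
       [-0.99171184,  0.00393438, -0.12842178],
       [ 0.12825428, -0.02917476, -0.9913121 ]]), 't': array([-0.03591898,  0.54001003,  1.09710709])}
{'fx': 366.8747761319471, 'fy': 366.8747761319471, 'cx': 261.43141102300115, 'cy': 187.16657231575877, 'R': array([[ 0.88891774, -0.45752236, -0.02232792],
       [-0.28199746, -0.50817757, -0.81377699],
       [ 0.36097462,  0.72967722, -0.5807482 ]]), 't': array([-0.48750212,  0.15030491,  0.92357357])}
```

View pics/top0.png

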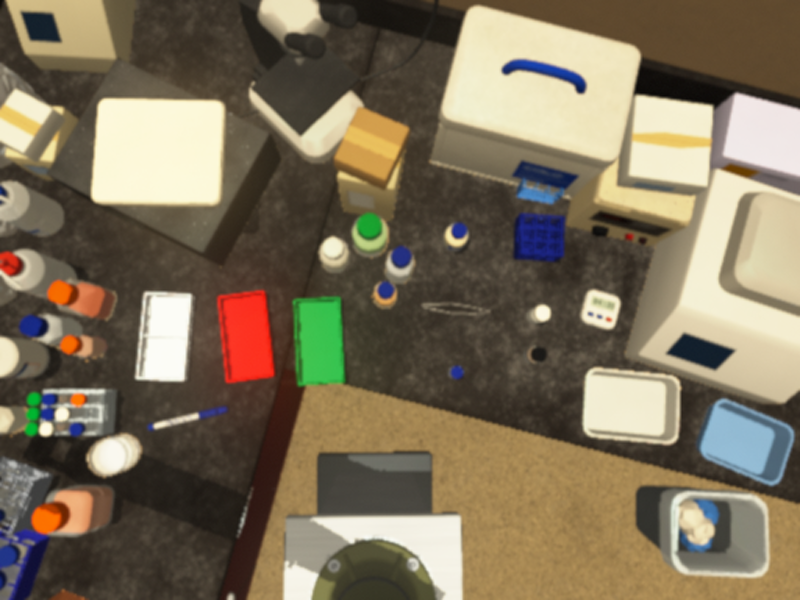

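View pics/side0.png

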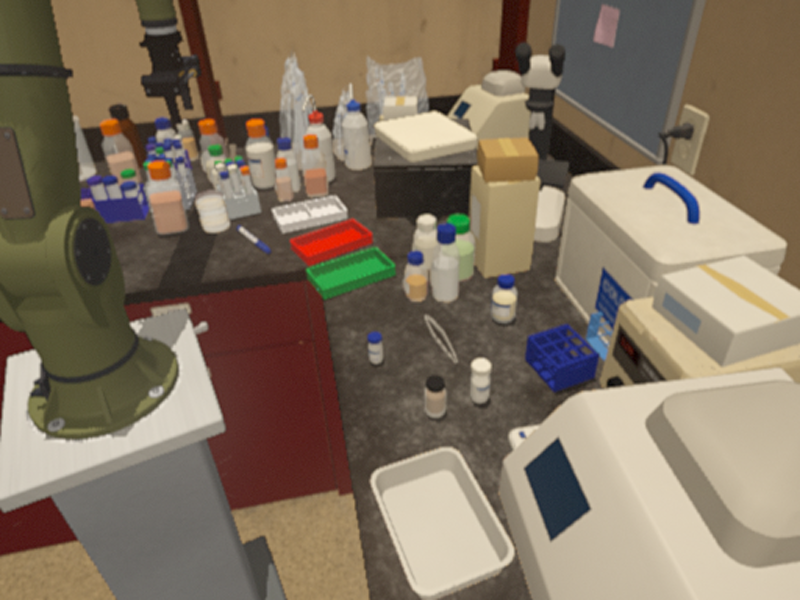

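The top view (800x600 picture) shows these positions:
- Black cap (539,354), white cap (542,313), blue cap (457,372), and forceps (455,309), nearly horizontal in the image.
- White tray (165,337), red tray (246,336), green tray (319,341).
- Bystanders: rack (540,238), timer (600,309), bottle (457,236).

The side view shows all three vials upright.

```bash
cat > h.py <<'E'
import numpy as np, cv2
from cell import env
def ray(n,u,v):
    p=env.camera_params(n); R,t=np.array(p["R"]),np.array(p["t"])
    return -R.T@t, R.T@np.array([(u-p["cx"])/p["fx"],(v-p["cy"])/p["fy"],1])
def on(n,u,v,z):
    c,d=ray(n,u,v); return c+d*(z-c[2])/d[2]
def tri(a,b):
    (c1,d1),(c2,d2)=ray("top",*a),ray("side",*b)
    s=np.linalg.lstsq(np.c_[d1,-d2],c2-c1,rcond=None)[0]
    p,q=c1+d1*s[0],c2+d2*s[1]; return (p+q)/2,np.linalg.norm(p-q)
def blob(img,mask,box):   # box in 800x600 picture pixels; largest contour
    s=.64; x0,y0,x1,y1=[int(b*s) for b in box]
    m=np.zeros(mask.shape,np.uint8); m[y0:y1,x0:x1]=mask[y0:y1,x0:x1]
    cs,_=cv2.findContours(m,cv2.RETR_EXTERNAL,cv2.CHAIN_APPROX_NONE)
    c=max(cs,key=cv2.contourArea); M=np.zeros_like(m); cv2.drawContours(M,[c],-1,1,-1)
    ys,xs=np.nonzero(M); return c,(xs.mean(),ys.mean()),len(xs)
E
cat > m.py <<'E'
from h import *
I={n:env.read_camera(n) for n in("top","side")}
H={n:cv2.cvtColor(I[n],cv2.COLOR_RGB2HSV) for n in I}
def mk(n,lo,hi): return cv2.inRange(H[n],np.array(lo),np.array(hi))
B=((105,120,50),(130,255,255));W=((0,0,140),(180,90,255));K=((0,0,0),(180,255,28))
for name,(lo,hi),bt,bs,z in [("black",K,(520,338,556,372),(420,370,450,395),.062),("white",W,(525,298,558,330),(465,355,495,374),.068),("blue",B,(440,358,475,388),(362,328,388,347),.052)]:
    _,a,na=blob(I["top"],mk("top",lo,hi),bt); _,b,nb=blob(I["side"],mk("side",lo,hi),bs)
    p,e=tri(a,b); print(name,np.round(a,1),na,np.round(b,1),nb,"plane",on("top",*a,z-.003).round(4),"tri",p.round(4),round(e,4))
for name,lo,hi,bt,z in [("tray_w",*W,(125,280,205,395),.022),("red",(0,150,100),(12,255,255),(205,280,285,395),.022),("green",(45,120,60),(80,255,255),(285,285,355,395),.022)]:
    c,a,n=blob(I["top"],mk("top",lo,hi),bt)
    bx=cv2.boxPoints(cv2.minAreaRect(c)); w=np.array([on("top",u,v,z) for u,v in bx])
    e=w[1]-w[0],w[2]-w[1]; L=max(e,key=np.linalg.norm)
    print(name,w.mean(0).round(4),[round(np.linalg.norm(x),4) for x in e],"yaw",round(np.degrees(np.arctan2(L[1],L[0]))%180,1))
g=I["top"].max(2).astype(np.uint8)
bg=cv2.medianBlur(g,21); m=((g.astype(int)-bg)>30).astype(np.uint8)*255
x0,y0,x1,y1=[int(k*.64) for k in(412,295,500,325)]
ys,xs=np.nonzero(m[y0:y1,x0:x1]); w=np.array([on("top",x+x0,y+y0,.005) for x,y in zip(xs,ys)])
r=cv2.minAreaRect(w[:,:2].astype(np.float32)); print("forceps",len(xs),r,w.min(0),w.max(0))
for n,b in(("top",(400,270,640,400)),):
    x0,y0,x1,y1=[int(k*.64) for k in b]; cv2.imwrite("pics/crop1.png",cv2.resize(I[n][y0:y1,x0:x1,::-1],None,fx=5,fy=5,interpolation=cv2.INTER_CUBIC))
E
python3 m.py
```

```text
Traceback (most recent call last):
  File "m.py", line 7, in <module>
    _,a,na=blob(I["top"],mk("top",lo,hi),bt); _,b,nb=blob(I["side"],mk("side",lo,hi),bs)
                                                     ~~~~^^^^^^^^^^^^^^^^^^^^^^^^^^^^^^^
  File "h.py", line 16, in blob
    c=max(cs,key=cv2.contourArea); M=np.zeros_like(m); cv2.drawContours(M,[c],-1,1,-1)
ValueError: max() iterable argument is empty
```

```bash
sed -i 's/255,28))/255,45))/' m.py; python3 m.py
```

```text
black [345.  226.3] 60 [278.9 247.9] 19 plane [ 0.4388 -0.2998  0.059 ] tri [ 0.439  -0.3017  0.0516] 0.0001
white [345.7 200.3] 123 [307.5 233.8] 118 plane [ 0.5113 -0.3032  0.065 ] tri [ 0.5124 -0.304   0.0641] 0.0022
blue [292.1 238. ] 51 [239.4 215.4] 42 plane [ 0.4076 -0.152   0.049 ] tri [ 0.408  -0.152   0.0502] 0.0008
tray_w [0.4781 0.3797 0.022 ] [np.float64(0.1648), np.float64(0.0925)] yaw 177.4
red [0.477  0.2316 0.022 ] [np.float64(0.0946), np.float64(0.1681)] yaw 6.7
green [0.4681 0.0975 0.022 ] [np.float64(0.0918), np.float64(0.1638)] yaw 3.5
forceps 105 ((0.5280641317367554, -0.15711210668087006), (0.1248789131641388, 0.019496969878673553), 85.63802337646484) [ 0.51621581 -0.21935559  0.005     ] [ 0.53743686 -0.09512446  0.005     ]
```

View pics/crop1.png

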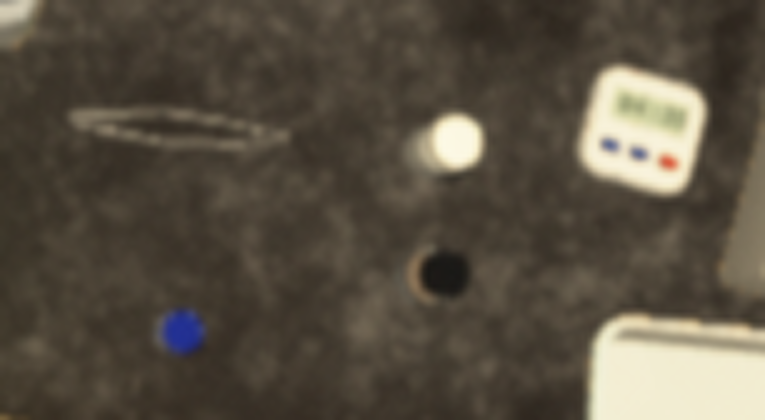

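The crop confirms the positions: black cap (443,272), white cap (457,142), blue cap (182,332), forceps from (70,118) to (290,137). The heights and sizes I measured match the given ones. First I turn the tool so its yaw is 0.

{"api": "carry_out", "payload": {
  "plan": [
    {"grip": 0.3,"dp": [0,0,0],"rotation": [0,0,7.1]},
    {"grip": 0.3,"dp": [0,0,0],"rotation": [0,0,7.1]},
    {"grip": 0.3,"dp": [0,0,0],"rotation": [0,0,7.1]},
    {"grip": 0.3,"dp": [0,0,0],"rotation": [0,0,7.1]},
    {"grip": 0.3,"dp": [0,0,0],"rotation": [0,0,7.1]},
    {"grip": 0.3,"dp": [0,0,0],"rotation": [0,0,7.1]},
    {"grip": 0.3,"dp": [0,0,0],"rotation": [0,0,7.1]},
    {"grip": 0.3,"dp": [0,0,0],"rotation": [0,0,7.1]}
  ],
  "force": 15
}}

```text
time_s: 0.97
tool_pos: [0.27, 0.5904, 0.2211]
tool_rot: [179.9, 0.1, 7.9]
force: [0.6, -0.3, -0.5]
grip_width: 0.061
```

{"api": "carry_out", "payload": {
  "plan": [
    {"grip": 0.3,"dp": [0,0,0],"rotation": [0,0,7.1]},
    {"grip": 0.3,"dp": [0.02,0.036,0],"rotation": [0,0,0.8]},
    {"grip": 0.3,"dp": [0.02,0.036,0]},
    {"grip": 0.3,"dp": [0.02,0.036,0]},
    {"grip": 0.3,"dp": [0.02,0.036,0]},
    {"grip": 0.3,"dp": [0.02,0.036,0]},
    {"grip": 0.3,"dp": [0.02,0.036,0]},
    {"grip": 0.3,"dp": [0.02,0.036,0]}
  ]
}}

```text
schema error: expected keys grip, dp, rotation
```

{"api": "carry_out", "payload": {
  "plan": [
    {"grip": 0.3,"dp": [0,0,0],"rotation": [0,0,7.1]},
    {"grip": 0.3,"dp": [0.02,0.036,0],"rotation": [0,0,0.8]},
    {"grip": 0.3,"dp": [0.02,0.036,0],"rotation": [0,0,0]},
    {"grip": 0.3,"dp": [0.02,0.036,0],"rotation": [0,0,0]},
    {"grip": 0.3,"dp": [0.02,0.036,0],"rotation": [0,0,0]},
    {"grip": 0.3,"dp": [0.02,0.036,0],"rotation": [0,0,0]},
    {"grip": 0.3,"dp": [0.02,0.036,0],"rotation": [0,0,0]},
    {"grip": 0.3,"dp": [0.02,0.036,0],"rotation": [0,0,0]}
  ]
}}

```text
time_s: 1.63
tool_pos: [0.4036, 0.3421, 0.2176]
tool_rot: [-179.9, 0.4, 0.8]
force: [0.7, 1.4, 0.5]
grip_width: 0.0608
```

{"api": "carry_out", "payload": {
  "plan": [
    {"grip": 0.3,"dp": [0.008,0.04,0],"rotation": [0,0,0]},
    {"grip": 0.3,"dp": [0.008,0.04,0],"rotation": [0,0,0]},
    {"grip": 0.3,"dp": [0.008,0.04,0],"rotation": [0,0,0]},
    {"grip": 0.3,"dp": [0.008,0.04,0],"rotation": [0,0,0]},
    {"grip": 0.3,"dp": [0.004,0.04,0],"rotation": [0,0,0]},
    {"grip": 0.3,"dp": [0,0.04,0],"rotation": [0,0,0]},
    {"grip": 0.3,"dp": [0,0.04,0],"rotation": [0,0,0]},
    {"grip": 0.3,"dp": [0,0.04,0],"rotation": [0,0,0]}
  ]
}}

```text
time_s: 2.3
tool_pos: [0.4457, 0.0129, 0.2174]
tool_rot: [-179.7, 0.0, 0.6]
force: [-0.0, 0.3, 0.2]
grip_width: 0.061
```

{"api": "carry_out", "payload": {
  "plan": [
    {"grip": 0.3,"dp": [0,0.04,0],"rotation": [0,0,0]},
    {"grip": 0.3,"dp": [0,0.04,0],"rotation": [0,0,0]},
    {"grip": 0.3,"dp": [0,0.04,0],"rotation": [0,0,0]},
    {"grip": 0.3,"dp": [0,0.04,0],"rotation": [0,0,0]},
    {"grip": 0.3,"dp": [0,0.04,0],"rotation": [0,0,0]},
    {"grip": 0.3,"dp": [0,0.04,0],"rotation": [0,0,0]},
    {"grip": 0.3,"dp": [0,0.03,0],"rotation": [0,0,0]},
    {"grip": 0.3,"dp": [0,0,0],"rotation": [0,0,0]}
  ]
}}

```text
time_s: 2.97
tool_pos: [0.4435, -0.2779, 0.2187]
tool_rot: [-179.7, -0.6, -0.0]
force: [0.2, 0.1, 0.6]
grip_width: 0.0609
```

{"api": "carry_out", "payload": {
  "plan": [
    {"grip": 0.3,"dp": [-0.005,0.022,0.02],"rotation": [0,-0.6,0]},
    {"grip": 0.3,"dp": [0,0,0.03],"rotation": [0,0,0]},
    {"grip": 0.3,"dp": [0,0,0.03],"rotation": [0,0,0]},
    {"grip": 0.3,"dp": [0,0,0.03],"rotation": [0,0,0]},
    {"grip": 0.3,"dp": [0,0,0.024],"rotation": [0,0,0]},
    {"grip": 0.3,"dp": [0,0,0],"rotation": [0,0,0]}
  ]
}}

```text
time_s: 3.47
tool_pos: [0.4408, -0.3033, 0.0825]
tool_rot: [-179.8, -0.4, -0.3]
force: [-0.5, 1.2, -0.3]
grip_width: 0.0605
```

```bash
cat > snap.py <<'E'
import sys; from h import *
n,f=sys.argv[1:3]; x0,y0,x1,y1=[int(float(k)*.64) for k in sys.argv[3:7]]
I=env.read_camera(n); k=min(800/(x1-x0),600/(y1-y0))
cv2.imwrite(f"pics/{f}.png",cv2.resize(I[y0:y1,x0:x1,::-1],None,fx=k,fy=k,interpolation=cv2.INTER_CUBIC)); o=env.get_obs(); print(o["tool_pos"],o["tool_rot"],o["grip_width"],o["time_s"])
E
python3 snap.py side s2 330 280 580 460
```

```text
[ 0.44174798 -0.30399744  0.08451484] [-179.86811897   -0.55893561   -0.34225821] 0.060838752820737974 3.5167
```

View pics/s2.png

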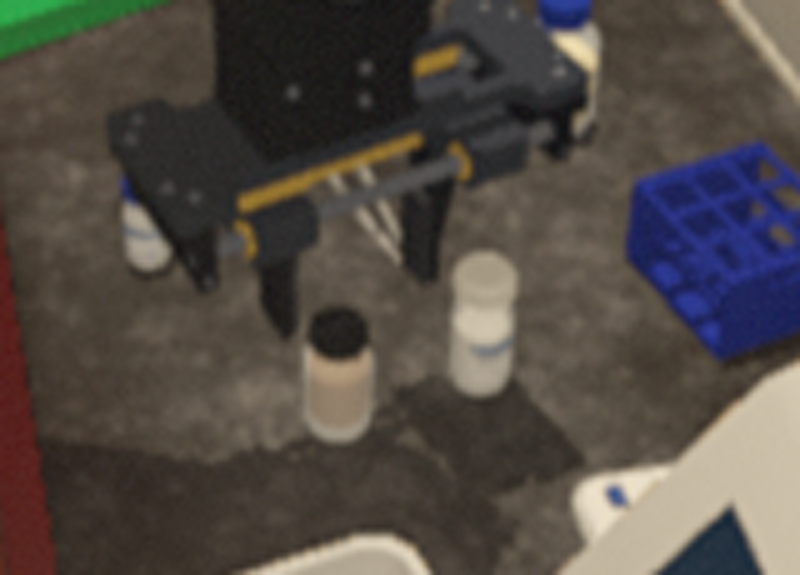

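Side crop: the open fingers, tips at (285,330) and (420,275), straddle the black cap at (338,320). The white vial is clear of them. Next I descend and grip.

{"api": "carry_out", "payload": {
  "plan": [
    {"grip": 0.3,"dp": [-0.0025,-0.0025,0.018],"rotation": [0,-0.5,0]},
    {"grip": 0.3,"dp": [0,0,0.02],"rotation": [0,0,0]},
    {"grip": 0.3,"dp": [0,0,0.02],"rotation": [0,0,0]},
    {"grip": 0.3,"dp": [0,0,0.01],"rotation": [0,0,0]},
    {"grip": 0.3,"dp": [0,0,0],"rotation": [0,0,0]}
  ]
}}

```text
time_s: 3.93
tool_pos: [0.4471, -0.3023, 0.023]
tool_rot: [180.0, -0.8, -0.1]
force: [-0.3, 1.0, -0.7]
grip_width: 0.0609
```

{"api": "carry_out", "payload": {
  "plan": [
    {"grip": 0.7,"dp": [0,0,0],"rotation": [0,0,0]},
    {"grip": 0.7,"dp": [0,0,0],"rotation": [0,0,0]},
    {"grip": 0.7,"dp": [0,0,0],"rotation": [0,0,0]},
    {"grip": 0.7,"dp": [0,0,0],"rotation": [0,0,0]},
    {"grip": 0.7,"dp": [0,0,0],"rotation": [0,0,0]},
    {"grip": 0.7,"dp": [0,0,0],"rotation": [0,0,0]}
  ]
}}

```text
time_s: 4.43
tool_pos: [0.4513, -0.3042, 0.0299]
tool_rot: [179.8, -1.3, -0.1]
force: [-0.1, 0.3, -0.4]
grip_width: 0.0306
```

{"api": "carry_out", "payload": {
  "plan": [
    {"grip": 0.8,"dp": [0,0,-0.015],"rotation": [0,-0.5,0]},
    {"grip": 0.8,"dp": [0,0,-0.03],"rotation": [0,-0.5,0]},
    {"grip": 0.8,"dp": [0,0,-0.03],"rotation": [0,-0.4,0]},
    {"grip": 0.8,"dp": [-0.005,0,-0.03],"rotation": [0,0,0]},
    {"grip": 0.8,"dp": [-0.005,0,-0.01],"rotation": [0,0,0]},
    {"grip": 0.8,"dp": [0,0,0],"rotation": [0,0,0]}
  ],
  "force": 20
}}

```text
time_s: 4.93
tool_pos: [0.439, -0.3036, 0.1491]
tool_rot: [179.9, 0.4, -0.2]
force: [-0.7, 0.0, -0.3]
grip_width: 0.0305
```

```bash
python3 snap.py side s3 330 200 580 460
```

```text
[ 0.43941025 -0.30347643  0.14844001] [179.87709532   0.34041317  -0.18113803] 0.03072213449681649 4.9833
```

View pics/s3.png

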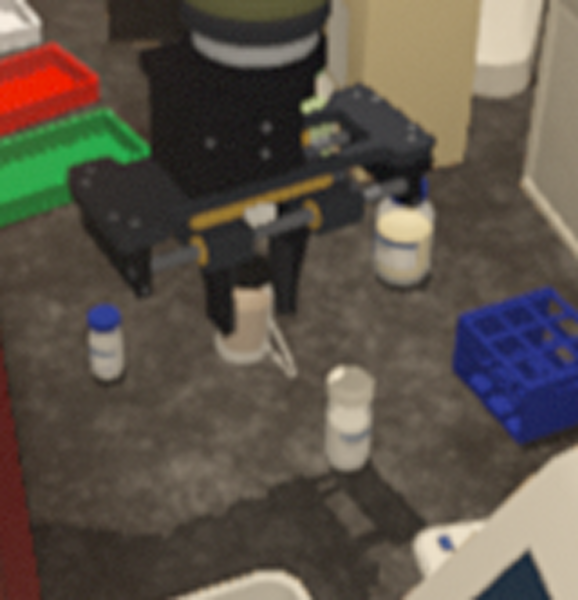

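Side crop: the black vial is held upright between the fingers, with its underside centred near (242,348) in the crop and fingertips near (225,330). I'll work out how far its underside is below the TCP.

```bash
python3 - <<'E'
from h import *
c,d=ray("side",211+242/3.61,128+347/3.61)
P=np.array([.4394,-.3035]); s=np.linalg.lstsq(d[:2,None],P-c[:2],rcond=None)[0][0]; print(c+d*s)
E
```

```text
[ 0.43637376 -0.30178486  0.12431399]
```

{"api": "carry_out", "payload": {
  "plan": [
    {"grip": 0.8,"dp": [0,-0.02,-0.005],"rotation": [0,0,0]},
    {"grip": 0.8,"dp": [0,-0.035,-0.005],"rotation": [0,0,0]},
    {"grip": 0.8,"dp": [0,-0.04,-0.005],"rotation": [0,0,0]},
    {"grip": 0.8,"dp": [0,-0.04,-0.005],"rotation": [0,0,0]},
    {"grip": 0.8,"dp": [0,-0.04,0],"rotation": [0,0,0]},
    {"grip": 0.8,"dp": [0,-0.04,0],"rotation": [0,0,0]},
    {"grip": 0.8,"dp": [0,-0.04,0],"rotation": [0,0,0]},
    {"grip": 0.8,"dp": [0,-0.04,0],"rotation": [0,0,0]}
  ]
}}

```text
time_s: 5.65
tool_pos: [0.438, -0.0064, 0.1602]
tool_rot: [179.5, 0.6, -1.3]
force: [1.6, 0.4, -0.8]
grip_width: 0.0306
```

{"api": "carry_out", "payload": {
  "plan": [
    {"grip": 0.8,"dp": [0,-0.04,0],"rotation": [0,0,0]},
    {"grip": 0.8,"dp": [0.005,-0.04,0],"rotation": [0,0,0]},
    {"grip": 0.8,"dp": [0.005,-0.04,0],"rotation": [0,0,0]},
    {"grip": 0.8,"dp": [0.01,-0.04,0],"rotation": [0,0,0]},
    {"grip": 0.8,"dp": [0.01,-0.04,0],"rotation": [0,0,0]},
    {"grip": 0.8,"dp": [0.005,-0.03,0],"rotation": [0,0,0]},
    {"grip": 0.8,"dp": [0,-0.005,0],"rotation": [0,0,0]},
    {"grip": 0.8,"dp": [0,0,0],"rotation": [0,0,0]}
  ]
}}

```text
time_s: 6.32
tool_pos: [0.4676, 0.2462, 0.145]
tool_rot: [179.6, 1.6, -0.3]
force: [-0.4, -0.6, 0.1]
grip_width: 0.0304
```

{"api": "carry_out", "payload": {
  "plan": [
    {"grip": 0.8,"dp": [0.008,0.013,0.01],"rotation": [0,1.5,0]},
    {"grip": 0.8,"dp": [0,0,0.03],"rotation": [0,0,0]},
    {"grip": 0.8,"dp": [0,0,0.03],"rotation": [0,0,0]},
    {"grip": 0.8,"dp": [0,0,0.02],"rotation": [0,0,0]},
    {"grip": 0.8,"dp": [0,0,0.005],"rotation": [0,0,0]}
  ]
}}

```text
time_s: 6.73
tool_pos: [0.4745, 0.2274, 0.044]
tool_rot: [179.5, 0.1, -0.4]
force: [-0.9, -0.4, -0.9]
grip_width: 0.0305
```

{"api": "carry_out", "payload": {
  "plan": [
    {"grip": 0.8,"dp": [0.002,-0.003,0.008],"rotation": [0.4,0,0]},
    {"grip": 0.8,"dp": [0,0,0.005],"rotation": [0,0,0]},
    {"grip": 0.8,"dp": [0,0,0.002],"rotation": [0,0,0]}
  ]
}}

```text
time_s: 6.98
tool_pos: [0.4735, 0.2273, 0.03]
tool_rot: [179.8, 0.7, -0.7]
force: [-7.4, -1.9, 20.8]
grip_width: 0.0304
```

{"api": "carry_out", "payload": {
  "plan": [
    {"grip": 0.8,"dp": [0,0,-0.001],"rotation": [0,0,0]},
    {"grip": 0.3,"dp": [0,0,0],"rotation": [0,0,0]},
    {"grip": 0.3,"dp": [0,0,0],"rotation": [0,0,0]},
    {"grip": 0.3,"dp": [0,0,0],"rotation": [0,0,0]},
    {"grip": 0.3,"dp": [0,0,0],"rotation": [0,0,0]}
  ]
}}

```text
time_s: 7.4
tool_pos: [0.4764, 0.2272, 0.0346]
tool_rot: [-179.9, 0.5, -0.8]
force: [-0.2, -0.1, -0.2]
grip_width: 0.0492
```

{"api": "carry_out", "payload": {
  "plan": [
    {"grip": 0.3,"dp": [0,0,-0.01],"rotation": [0,0,0]},
    {"grip": 0.3,"dp": [0,0,-0.03],"rotation": [0,0,0]},
    {"grip": 0.3,"dp": [0,0,-0.04],"rotation": [0,0,0.5]},
    {"grip": 0.3,"dp": [0,0,-0.04],"rotation": [0,0,0]},
    {"grip": 0.3,"dp": [0,0.01,-0.02],"rotation": [0,0,0]},
    {"grip": 0.3,"dp": [-0.005,0.038,0],"rotation": [0,0,0]},
    {"grip": 0.3,"dp": [-0.01,0.038,0],"rotation": [0,0,0]},
    {"grip": 0.3,"dp": [-0.01,0.038,0],"rotation": [0,0,0]}
  ]
}}

```text
time_s: 8.07
tool_pos: [0.4509, 0.1079, 0.1859]
tool_rot: [-179.9, 0.2, -0.6]
force: [0.5, -0.8, 0.6]
grip_width: 0.0609
```

```bash
python3 snap.py side s4 220 160 580 430
```

```text
[0.44940466 0.09842516 0.18573383] [179.88702259   0.36401002  -1.14326926] 0.06089565951237369 8.1167
```

View pics/s4.png

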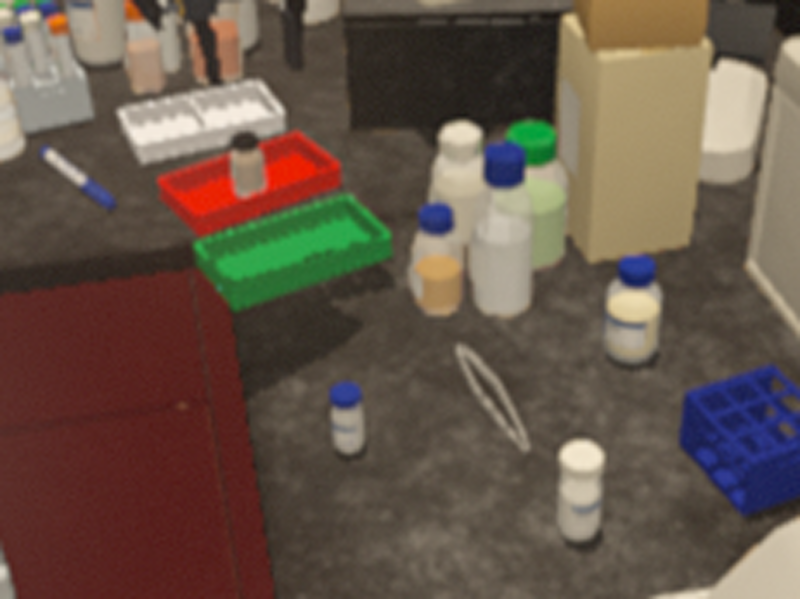

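The black vial stands upright in the red tray at (248,165), and nothing else has moved. Next is the white vial at (0.512, -0.304).

{"api": "carry_out", "payload": {
  "plan": [
    {"grip": 0.3,"dp": [0,0.035,0],"rotation": [0,0,-0.5]},
    {"grip": 0.3,"dp": [0,0.04,0],"rotation": [0,0,-0.5]},
    {"grip": 0.3,"dp": [0,0.04,0],"rotation": [0,0,0]},
    {"grip": 0.3,"dp": [0,0.04,0],"rotation": [0,0,0]},
    {"grip": 0.3,"dp": [0,0.04,0],"rotation": [0,0,0]},
    {"grip": 0.3,"dp": [0.015,0.036,0],"rotation": [0,0,0]},
    {"grip": 0.3,"dp": [0.015,0.036,0],"rotation": [0,0,0]},
    {"grip": 0.3,"dp": [0.015,0.036,0],"rotation": [0,0,0]}
  ]
}}

```text
time_s: 8.78
tool_pos: [0.4921, -0.209, 0.1913]
tool_rot: [-179.2, -0.4, 0.3]
force: [-0.1, 0.8, 0.3]
grip_width: 0.061
```

{"api": "carry_out", "payload": {
  "plan": [
    {"grip": 0.3,"dp": [0.014,0.036,0],"rotation": [0,0,0]},
    {"grip": 0.3,"dp": [0,0.033,0],"rotation": [0,0,0]},
    {"grip": 0.3,"dp": [0,0.01,0],"rotation": [0,0,0]},
    {"grip": 0.3,"dp": [0,0,0],"rotation": [0,0,0]}
  ]
}}

```text
time_s: 9.12
tool_pos: [0.5086, -0.3005, 0.1927]
tool_rot: [-179.8, -0.5, -0.0]
force: [0.1, 2.0, 0.1]
grip_width: 0.0612
```

Down to just above the cap, correcting for the measured creep in the same rows.

{"api": "carry_out", "payload": {
  "plan": [
    {"grip": 0.3,"dp": [0.002,0.003,0.02],"rotation": [0,-0.4,0]},
    {"grip": 0.3,"dp": [0,0,0.03],"rotation": [0,0,0]},
    {"grip": 0.3,"dp": [0,0,0.03],"rotation": [0,0,0]},
    {"grip": 0.3,"dp": [0,0,0.015],"rotation": [0,0,0]},
    {"grip": 0.3,"dp": [0,0,0],"rotation": [0,0,0]}
  ]
}}

```text
time_s: 9.53
tool_pos: [0.5137, -0.3007, 0.0978]
tool_rot: [-179.7, -0.4, -0.0]
force: [-1.5, 0.9, -0.1]
grip_width: 0.0607
```

{"api": "carry_out", "payload": {
  "plan": [
    {"grip": 0.3,"dp": [-0.002,0.002,0.022],"rotation": [0,-0.4,0]},
    {"grip": 0.3,"dp": [-0.001,0.0005,0.022],"rotation": [0,-0.1,0]},
    {"grip": 0.3,"dp": [-0.001,0,0.022],"rotation": [0,-0.1,0]},
    {"grip": 0.3,"dp": [-0.001,0,0.012],"rotation": [0,-0.1,0]}
  ]
}}

```text
time_s: 9.87
tool_pos: [0.5146, -0.2982, 0.0238]
tool_rot: [-179.5, -0.2, 0.4]
force: [0.5, -0.2, 1.0]
grip_width: 0.0613
```

{"api": "carry_out", "payload": {
  "plan": [
    {"grip": 0.3,"dp": [-0.003,0.005,0.006],"rotation": [-0.3,-0.2,0]},
    {"grip": 0.7,"dp": [-0.001,0.001,0.002],"rotation": [0,-0.1,0]},
    {"grip": 0.7,"dp": [-0.001,0,0.001],"rotation": [0,-0.1,0]},
    {"grip": 0.7,"dp": [-0.001,0,0.001],"rotation": [0,-0.1,0]},
    {"grip": 0.7,"dp": [-0.001,0,0.001],"rotation": [0,-0.1,0]},
    {"grip": 0.7,"dp": [0,0,0.001],"rotation": [0,-0.1,0]}
  ],
  "force": 20
}}

```text
time_s: 10.37
tool_pos: [0.51, -0.3031, 0.015]
tool_rot: [-179.8, 0.3, 0.6]
force: [-0.6, -0.4, 0.1]
grip_width: 0.0356
```

{"api": "carry_out", "payload": {
  "plan": [
    {"grip": 0.8,"dp": [0,0,0],"rotation": [0,0,0]},
    {"grip": 0.8,"dp": [0,0,0],"rotation": [0,0,0]}
  ]
}}

```text
time_s: 10.53
tool_pos: [0.5108, -0.3034, 0.016]
tool_rot: [-179.9, 0.2, 0.5]
force: [0.5, 0.3, -0.3]
grip_width: 0.0272
```

```bash
python3 - <<'E'
from h import *
for u,v in((60,170),(130,213),(165,235),(205,260),(240,205)):
    print((u,v),[on("top",u*.64,v*.64,z).round(3)[:2].tolist() for z in(0,.08,.12)])
E
```

```text
(60, 170) [[0.798, 0.596], [0.77, 0.554], [0.756, 0.534]]
(130, 213) [[0.713, 0.459], [0.691, 0.427], [0.68, 0.411]]
(165, 235) [[0.671, 0.392], [0.651, 0.364], [0.642, 0.35]]
(205, 260) [[0.622, 0.315], [0.606, 0.293], [0.598, 0.282]]
(240, 205) [[0.729, 0.251], [0.706, 0.234], [0.695, 0.225]]
```

{"api": "carry_out", "payload": {
  "plan": [
    {"grip": 0.8,"dp": [0,0,-0.015],"rotation": [0,0,0]},
    {"grip": 0.8,"dp": [0,0,-0.035],"rotation": [0,0,0]},
    {"grip": 0.8,"dp": [0,0,-0.035],"rotation": [0,0,0]},
    {"grip": 0.8,"dp": [-0.01,0,-0.035],"rotation": [0,0,0]},
    {"grip": 0.8,"dp": [-0.015,-0.01,-0.015],"rotation": [0,0,0]},
    {"grip": 0.8,"dp": [-0.015,-0.03,0],"rotation": [0,0,0]},
    {"grip": 0.8,"dp": [-0.015,-0.03,0],"rotation": [0,0,0]},
    {"grip": 0.8,"dp": [-0.015,-0.035,0],"rotation": [0,0,0]}
  ]
}}

```text
time_s: 11.2
tool_pos: [0.4388, -0.2086, 0.1635]
tool_rot: [179.5, 0.2, -0.5]
force: [-0.7, 1.9, 1.1]
grip_width: 0.0273
```

{"api": "carry_out", "payload": {
  "plan": [
    {"grip": 0.8,"dp": [0,-0.038,0],"rotation": [0,0,0]},
    {"grip": 0.8,"dp": [0,-0.04,0],"rotation": [0,0,0]},
    {"grip": 0.8,"dp": [0,-0.04,0],"rotation": [0,0,0]},
    {"grip": 0.8,"dp": [0,-0.04,0],"rotation": [0,0,0]},
    {"grip": 0.8,"dp": [0,-0.04,0],"rotation": [0,0,0]},
    {"grip": 0.8,"dp": [0,-0.04,0],"rotation": [0,0,0]},
    {"grip": 0.8,"dp": [0,-0.04,0],"rotation": [0,0,0]},
    {"grip": 0.8,"dp": [0,-0.04,0],"rotation": [0,0,0]}
  ]
}}

```text
time_s: 11.87
tool_pos: [0.4404, 0.1168, 0.1735]
tool_rot: [-179.3, -0.7, -1.5]
force: [1.3, -0.2, -0.6]
grip_width: 0.028
```

{"api": "carry_out", "payload": {
  "plan": [
    {"grip": 0.8,"dp": [0,-0.04,0],"rotation": [0,0,0]},
    {"grip": 0.8,"dp": [0,-0.04,0],"rotation": [0,0,0]},
    {"grip": 0.8,"dp": [0,-0.04,0],"rotation": [0,0,0]},
    {"grip": 0.8,"dp": [0,-0.04,0],"rotation": [0,0,0]},
    {"grip": 0.8,"dp": [0,-0.04,0],"rotation": [0,0,0]},
    {"grip": 0.8,"dp": [0,-0.03,0],"rotation": [0,0,0]},
    {"grip": 0.8,"dp": [0.01,-0.01,0],"rotation": [0,0,0]},
    {"grip": 0.8,"dp": [0.01,0,0],"rotation": [0,0,0]}
  ]
}}

```text
time_s: 12.53
tool_pos: [0.4641, 0.3768, 0.1871]
tool_rot: [-178.7, -1.1, -1.1]
force: [0.1, -0.3, 0.4]
grip_width: 0.028
```

{"api": "carry_out", "payload": {
  "plan": [
    {"grip": 0.8,"dp": [0.02,0,0],"rotation": [-0.6,-0.5,-0.5]},
    {"grip": 0.8,"dp": [0.02,0,0.01],"rotation": [-0.5,-0.5,0]},
    {"grip": 0.8,"dp": [0.004,0,0.025],"rotation": [0,0,0]},
    {"grip": 0.8,"dp": [0,0,0.03],"rotation": [0,0,0]},
    {"grip": 0.8,"dp": [0,0,0.03],"rotation": [0,0,0]},
    {"grip": 0.8,"dp": [0,0,0.015],"rotation": [0,0,0]},
    {"grip": 0.8,"dp": [0,0,0.001],"rotation": [0,0,0]}
  ]
}}

```text
time_s: 13.12
tool_pos: [0.5221, 0.3674, 0.0826]
tool_rot: [-179.8, -0.9, -1.2]
force: [-0.8, -0.3, 0.5]
grip_width: 0.028
```

```bash
python3 snap.py side s5 200 60 480 270
```

```text
[0.52263407 0.36725641 0.08371044] [-179.7770547    -0.89587891   -1.23337136] 0.02786674973929698 13.1667
```

View pics/s5.png

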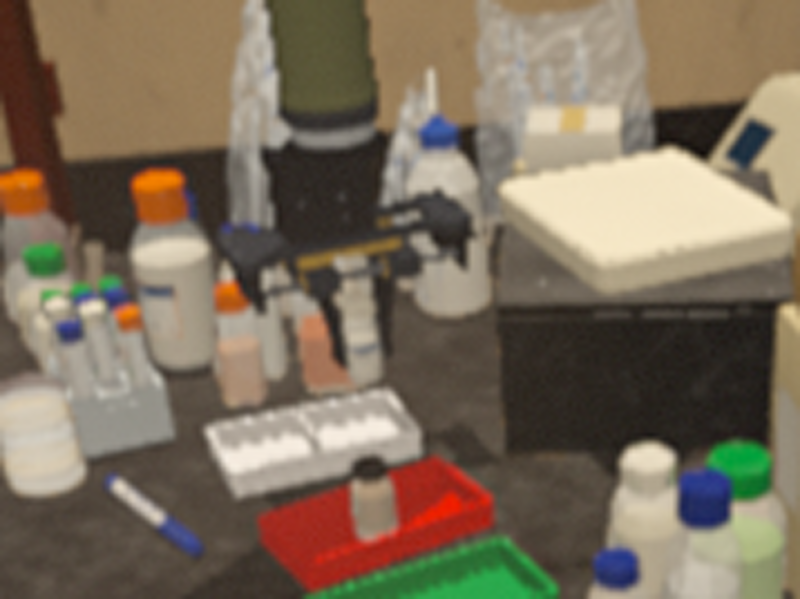

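Side crop: the white vial is held upright, underside near (363,380), above the far bay of the white tray at (365,425). The black vial still stands in the red tray at (373,500).

{"api": "carry_out", "payload": {
  "plan": [
    {"grip": 0.8,"dp": [-0.008,-0.007,0.015],"rotation": [0,-0.6,-0.6]},
    {"grip": 0.8,"dp": [-0.002,-0.001,0.02],"rotation": [0,-0.2,0]},
    {"grip": 0.8,"dp": [-0.001,-0.001,0.016],"rotation": [0,-0.1,0]},
    {"grip": 0.8,"dp": [-0.001,0,0.004],"rotation": [0,0,0]}
  ]
}}

```text
time_s: 13.5
tool_pos: [0.5152, 0.3785, 0.0337]
tool_rot: [-179.3, -0.4, -0.7]
force: [-1.1, 0.2, -0.5]
grip_width: 0.0279
```

{"api": "carry_out", "payload": {
  "plan": [
    {"grip": 0.8,"dp": [-0.002,0.001,0.008],"rotation": [-0.6,-0.3,0]},
    {"grip": 0.8,"dp": [0,0,0.004],"rotation": [0,0,0]},
    {"grip": 0.8,"dp": [0,0,0.002],"rotation": [0,0,0]}
  ]
}}

```text
time_s: 13.75
tool_pos: [0.5134, 0.379, 0.0209]
tool_rot: [-179.8, -0.2, -0.7]
force: [0.7, -0.3, -0.2]
grip_width: 0.0279
```

{"api": "carry_out", "payload": {
  "plan": [
    {"grip": 0.8,"dp": [0,0,0.002],"rotation": [0,0,0]},
    {"grip": 0.8,"dp": [0,0,0.0015],"rotation": [0,0,0]}
  ]
}}

```text
time_s: 13.92
tool_pos: [0.5139, 0.3797, 0.0185]
tool_rot: [-179.8, -0.2, -0.6]
force: [-3.1, -1.6, 9.5]
grip_width: 0.0278
```

{"api": "carry_out", "payload": {
  "plan": [
    {"grip": 0.59,"dp": [0,0,-0.0005],"rotation": [0,0,0]},
    {"grip": 0.59,"dp": [0,0,0],"rotation": [0,0,0]},
    {"grip": 0.59,"dp": [0,0,0],"rotation": [0,0,0]}
  ]
}}

```text
time_s: 14.17
tool_pos: [0.515, 0.3802, 0.0205]
tool_rot: [-179.7, -0.3, -0.6]
force: [-0.5, 0.5, 0.4]
grip_width: 0.0346
```

{"api": "carry_out", "payload": {
  "plan": [
    {"grip": 0.55,"dp": [0,0,-0.005],"rotation": [0,0,0]},
    {"grip": 0.4,"dp": [-0.001,0,-0.01],"rotation": [0,0,0]},
    {"grip": 0.3,"dp": [-0.001,0,-0.025],"rotation": [0,0,0]},
    {"grip": 0.3,"dp": [0,0,-0.04],"rotation": [0,0,0]},
    {"grip": 0.3,"dp": [0,0,-0.04],"rotation": [0,0,0]},
    {"grip": 0.3,"dp": [-0.015,0.02,-0.02],"rotation": [0,0,0]},
    {"grip": 0.3,"dp": [-0.02,0.03,0],"rotation": [0,0,0]},
    {"grip": 0.3,"dp": [-0.02,0.035,0],"rotation": [0,0,0]}
  ]
}}

```text
time_s: 14.83
tool_pos: [0.457, 0.2995, 0.1708]
tool_rot: [-179.5, -0.7, -0.3]
force: [-1.2, -0.6, 0.9]
grip_width: 0.0608
```

{"api": "carry_out", "payload": {
  "plan": [
    {"grip": 0.3,"dp": [-0.005,0.04,0],"rotation": [0,0,0]},
    {"grip": 0.3,"dp": [0,0.04,0],"rotation": [0,0,0]},
    {"grip": 0.3,"dp": [0,0.04,0],"rotation": [0,0,0]},
    {"grip": 0.3,"dp": [0,0.04,0],"rotation": [0,0,0]},
    {"grip": 0.3,"dp": [0,0.04,0],"rotation": [0,0,0]},
    {"grip": 0.3,"dp": [0,0.04,0],"rotation": [0,0,0]},
    {"grip": 0.3,"dp": [0,0.03,0],"rotation": [0,0,0]},
    {"grip": 0.3,"dp": [0,0.01,0],"rotation": [0,0,0]}
  ]
}}

```text
time_s: 15.5
tool_pos: [0.4475, 0.0054, 0.1756]
tool_rot: [-178.5, -1.2, -0.3]
force: [-0.1, 0.7, 0.3]
grip_width: 0.0607
```

```bash
python3 snap.py side s6 200 100 560 370
```

```text
[0.44776666 0.00476663 0.17571419] [-178.54828973   -1.23310736   -0.36137503] 0.06125440293725702 15.55
```

View pics/s6.png

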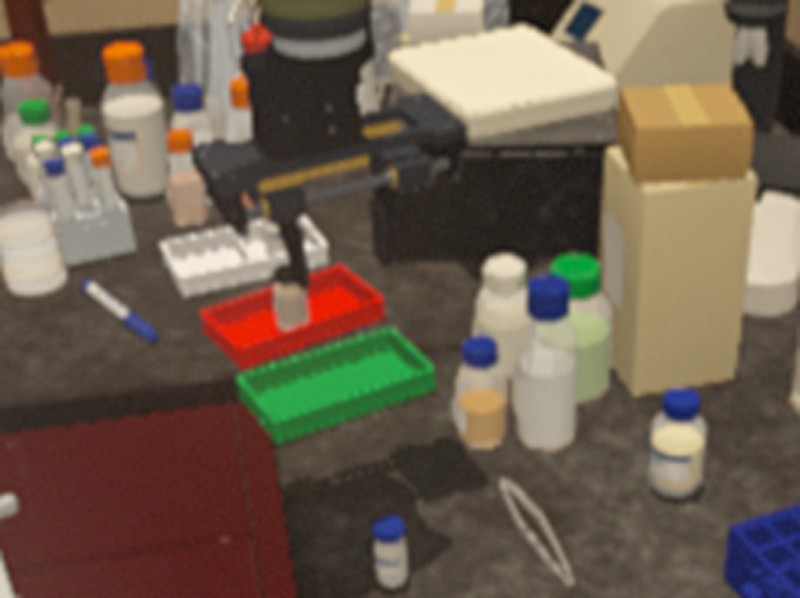

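Side crop: the white vial, partly hidden behind the gripper, stands near (265,240) in the white tray, and the black vial is at (290,305). I'll check the white vial properly once the view is clear. On to the blue vial at (0.408, -0.152).

{"api": "carry_out", "payload": {
  "plan": [
    {"grip": 0.4,"dp": [-0.004,0.035,0],"rotation": [-0.6,-0.5,0]},
    {"grip": 0.4,"dp": [-0.008,0.038,0],"rotation": [-0.6,-0.5,0]},
    {"grip": 0.4,"dp": [-0.01,0.038,0],"rotation": [0,0,0]},
    {"grip": 0.4,"dp": [-0.01,0.03,0],"rotation": [0,0,0]},
    {"grip": 0.4,"dp": [-0.008,0.01,0.01],"rotation": [0,0,0]},
    {"grip": 0.4,"dp": [0,0,0.03],"rotation": [0,0,0]},
    {"grip": 0.4,"dp": [0,0,0.03],"rotation": [0,0,0]},
    {"grip": 0.4,"dp": [0,0,0.005],"rotation": [0,0,0]}
  ]
}}

```text
time_s: 16.22
tool_pos: [0.4124, -0.1464, 0.1027]
tool_rot: [-179.2, -1.2, -0.2]
force: [-1.0, 0.4, -0.5]
grip_width: 0.0521
```

{"api": "carry_out", "payload": {
  "plan": [
    {"grip": 0.4,"dp": [-0.005,0.006,0.015],"rotation": [-0.5,-0.8,0]},
    {"grip": 0.4,"dp": [-0.001,0.001,0.02],"rotation": [0,-0.2,0]},
    {"grip": 0.4,"dp": [-0.001,0,0.005],"rotation": [0,-0.2,0]}
  ]
}}

```text
time_s: 16.47
tool_pos: [0.4072, -0.1493, 0.0623]
tool_rot: [-179.6, -0.1, -0.0]
force: [-0.8, -0.1, 0.3]
grip_width: 0.0524
```

{"api": "carry_out", "payload": {
  "plan": [
    {"grip": 0.4,"dp": [0,0.003,0.018],"rotation": [-0.3,-0.1,0]},
    {"grip": 0.4,"dp": [-0.001,0.0005,0.018],"rotation": [0,-0.1,0]},
    {"grip": 0.4,"dp": [-0.001,0,0.01],"rotation": [0,-0.1,0]},
    {"grip": 0.4,"dp": [0,0,0.001],"rotation": [0,0,0]}
  ]
}}

```text
time_s: 16.8
tool_pos: [0.4087, -0.1475, 0.0158]
tool_rot: [-179.7, 0.2, 0.4]
force: [-0.4, -0.3, -0.6]
grip_width: 0.0518
```

{"api": "carry_out", "payload": {
  "plan": [
    {"grip": 0.4,"dp": [-0.001,0.004,0.002],"rotation": [0,0,0]},
    {"grip": 0.8,"dp": [-0.0005,0,0.001],"rotation": [0,0,0]},
    {"grip": 0.8,"dp": [-0.0005,0,0.001],"rotation": [0,0,0]},
    {"grip": 0.8,"dp": [0,0,0.001],"rotation": [0,0,0]},
    {"grip": 0.8,"dp": [0,0,0.001],"rotation": [0,0,0]},
    {"grip": 0.85,"dp": [0,0,0.0005],"rotation": [0,0,0]},
    {"grip": 0.85,"dp": [0,0,0.0005],"rotation": [0,0,0]}
  ],
  "force": 15
}}

```text
time_s: 17.38
tool_pos: [0.4109, -0.1495, 0.0125]
tool_rot: [-179.5, -0.1, 0.6]
force: [-1.7, -0.7, 6.0]
grip_width: 0.0219
```

{"api": "carry_out", "payload": {
  "plan": [
    {"grip": 0.9,"dp": [0,0,-0.015],"rotation": [0,0,0]},
    {"grip": 0.9,"dp": [0,0,-0.035],"rotation": [0,0,0]},
    {"grip": 0.9,"dp": [0.005,0,-0.035],"rotation": [0,0,0]},
    {"grip": 0.9,"dp": [0.01,0,-0.035],"rotation": [0,0,0]},
    {"grip": 0.9,"dp": [0.01,-0.02,-0.02],"rotation": [0,0,0]},
    {"grip": 0.9,"dp": [0.01,-0.035,0],"rotation": [0,0,0]},
    {"grip": 0.9,"dp": [0,-0.04,0],"rotation": [0,0,0]},
    {"grip": 0.9,"dp": [0,-0.04,0],"rotation": [0,0,0]}
  ]
}}

```text
time_s: 18.05
tool_pos: [0.4464, -0.021, 0.1613]
tool_rot: [-179.5, -0.2, -0.7]
force: [1.3, 0.7, -0.7]
grip_width: 0.0218
```

{"api": "carry_out", "payload": {
  "plan": [
    {"grip": 0.9,"dp": [0,-0.04,0],"rotation": [0,0,0]},
    {"grip": 0.9,"dp": [0,-0.04,0],"rotation": [0,0,0]},
    {"grip": 0.9,"dp": [0,-0.04,0],"rotation": [0,0,0]},
    {"grip": 0.9,"dp": [0,-0.04,0],"rotation": [0,0,0]},
    {"grip": 0.9,"dp": [0,-0.04,0],"rotation": [0,0,0]},
    {"grip": 0.9,"dp": [0,-0.04,0],"rotation": [0,0,0]},
    {"grip": 0.9,"dp": [0,-0.03,0],"rotation": [0,0,0]},
    {"grip": 0.9,"dp": [0,-0.015,0],"rotation": [0,0,0]}
  ]
}}

```text
time_s: 18.72
tool_pos: [0.4477, 0.2824, 0.167]
tool_rot: [-179.0, -0.5, -0.5]
force: [0.9, 0.3, 0.3]
grip_width: 0.0215
```

{"api": "carry_out", "payload": {
  "plan": [
    {"grip": 0.9,"dp": [-0.003,-0.036,0],"rotation": [-0.5,-0.3,0]},
    {"grip": 0.9,"dp": [-0.003,-0.036,0],"rotation": [-0.4,0,0]},
    {"grip": 0.9,"dp": [-0.002,-0.018,0],"rotation": [0,0,0]},
    {"grip": 0.9,"dp": [0,-0.002,0.015],"rotation": [0,0,0]},
    {"grip": 0.9,"dp": [0,0,0.03],"rotation": [0,0,0]},
    {"grip": 0.9,"dp": [0,0,0.03],"rotation": [0,0,0]},
    {"grip": 0.9,"dp": [0,0,0.005],"rotation": [0,0,0]}
  ]
}}

```text
time_s: 19.3
tool_pos: [0.4425, 0.3816, 0.0877]
tool_rot: [-179.8, -0.4, -0.3]
force: [-0.4, -0.4, -0.8]
grip_width: 0.0218
```

```bash
python3 snap.py side s7 220 120 420 270
```

```text
[0.44310015 0.38166119 0.08881351] [-179.76090639   -0.48026909   -0.35808567] 0.021903476753325324 19.35
```

View pics/s7.png

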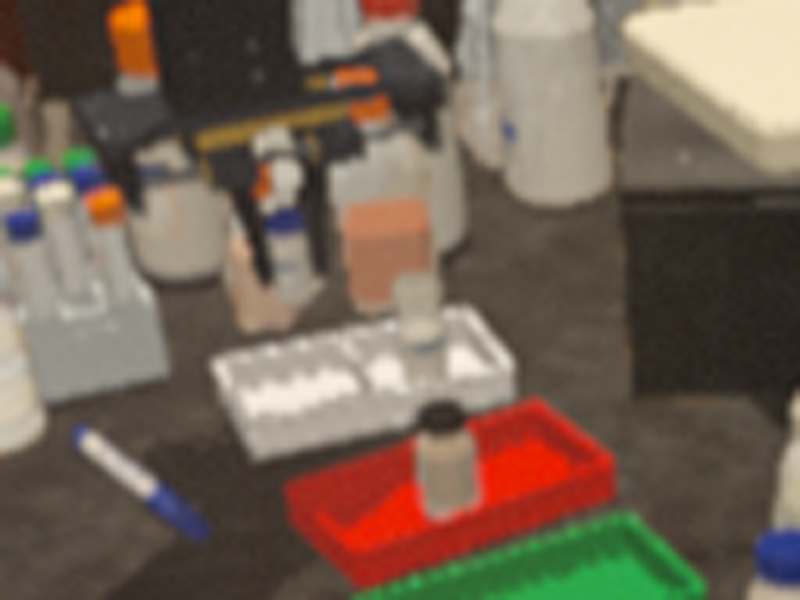

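Side crop: the white vial is upright in the far bay at (420,325), and the blue one is held upright at (290,260) above the near bay. The black vial is at (447,465).

{"api": "carry_out", "payload": {
  "plan": [
    {"grip": 0.9,"dp": [-0.005,0.002,0.02],"rotation": [0,-0.4,0]},
    {"grip": 0.9,"dp": [-0.001,0,0.022],"rotation": [0,-0.1,0]},
    {"grip": 0.9,"dp": [-0.001,0,0.015],"rotation": [0,-0.1,0]},
    {"grip": 0.9,"dp": [-0.001,0,0.004],"rotation": [0,0,0]}
  ]
}}

```text
time_s: 19.68
tool_pos: [0.4407, 0.3794, 0.0329]
tool_rot: [-179.5, -0.2, -0.6]
force: [-1.1, -1.2, 0.3]
grip_width: 0.0219
```

{"api": "carry_out", "payload": {
  "plan": [
    {"grip": 0.9,"dp": [0,0,0.004],"rotation": [0,0,0]},
    {"grip": 0.9,"dp": [0,0,0.002],"rotation": [0,0,0]}
  ]
}}

```text
time_s: 19.85
tool_pos: [0.4422, 0.3791, 0.029]
tool_rot: [-179.4, -0.3, -0.7]
force: [0.0, 0.6, 0.6]
grip_width: 0.0214
```

{"api": "carry_out", "payload": {
  "plan": [
    {"grip": 0.9,"dp": [-0.003,0,0.006],"rotation": [-0.5,-0.2,0]},
    {"grip": 0.9,"dp": [-0.001,0,0.004],"rotation": [0,0,0]},
    {"grip": 0.9,"dp": [0,0,0.003],"rotation": [0,0,0]}
  ]
}}

```text
time_s: 20.1
tool_pos: [0.4406, 0.3808, 0.019]
tool_rot: [-179.6, -0.3, -0.8]
force: [0.3, 0.0, 0.2]
grip_width: 0.0217
```

{"api": "carry_out", "payload": {
  "plan": [
    {"grip": 0.9,"dp": [-0.002,0,0.003],"rotation": [-0.2,-0.2,0]},
    {"grip": 0.9,"dp": [0,0,0.0025],"rotation": [0,0,0]}
  ]
}}

```text
time_s: 20.27
tool_pos: [0.4387, 0.3815, 0.0151]
tool_rot: [-179.8, -0.1, -0.8]
force: [-6.7, -4.7, 24.6]
grip_width: 0.0219
```

Contact with the floor. I release gently with a small opening, then rise.

{"api": "carry_out", "payload": {
  "plan": [
    {"grip": 0.9,"dp": [0,0,-0.001],"rotation": [0,0,0]},
    {"grip": 0.63,"dp": [0,0,0],"rotation": [0,0,0]},
    {"grip": 0.63,"dp": [0,0,0],"rotation": [0,0,0]},
    {"grip": 0.63,"dp": [0,0,0],"rotation": [0,0,0]}
  ]
}}

```text
time_s: 20.6
tool_pos: [0.4389, 0.3825, 0.0171]
tool_rot: [-179.7, -0.1, -0.7]
force: [0.1, -0.1, 0.0]
grip_width: 0.0305
```

{"api": "carry_out", "payload": {
  "plan": [
    {"grip": 0.6,"dp": [0,0,-0.005],"rotation": [0,0,0]},
    {"grip": 0.6,"dp": [-0.001,0,-0.01],"rotation": [0,0,0]},
    {"grip": 0.5,"dp": [-0.001,0,-0.025],"rotation": [0,0,0]},
    {"grip": 0.5,"dp": [0,0,-0.04],"rotation": [0,0,0]},
    {"grip": 0.5,"dp": [0,0,-0.04],"rotation": [0,0,0]},
    {"grip": 0.5,"dp": [0,0.02,-0.02],"rotation": [0,0,0]},
    {"grip": 0.5,"dp": [0,0.035,0],"rotation": [0,0,0]},
    {"grip": 0.5,"dp": [0,0.04,0],"rotation": [0,0,0]}
  ]
}}

```text
time_s: 21.27
tool_pos: [0.4326, 0.2925, 0.1661]
tool_rot: [-179.8, -0.2, -0.0]
force: [-0.0, -1.0, 1.0]
grip_width: 0.0433
```

{"api": "carry_out", "payload": {
  "plan": [
    {"grip": 0.5,"dp": [0,0.04,0],"rotation": [0,0,0]},
    {"grip": 0.5,"dp": [0,0.04,0],"rotation": [0,0,0]},
    {"grip": 0.5,"dp": [0,0.04,0],"rotation": [0,0,0]},
    {"grip": 0.5,"dp": [0,0.04,0],"rotation": [0,0,0]},
    {"grip": 0.5,"dp": [0,0.04,0],"rotation": [0,0,0]},
    {"grip": 0.5,"dp": [0,0.04,0],"rotation": [0,0,0]},
    {"grip": 0.5,"dp": [0,0.04,0],"rotation": [0,0,0]},
    {"grip": 0.5,"dp": [0,0.04,0],"rotation": [0,0,0]}
  ]
}}

```text
time_s: 21.93
tool_pos: [0.4325, -0.0394, 0.1702]
tool_rot: [-179.0, -0.7, 0.2]
force: [1.6, -0.8, -0.3]
grip_width: 0.0433
```

```bash
python3 - <<'E'
from h import *
I=env.read_camera("top");S=env.read_camera("side")
f=lambda J:cv2.inRange(cv2.cvtColor(J,cv2.COLOR_RGB2HSV),np.array((105,120,40)),np.array((130,255,255)))
for bt,bs in(((440,215,475,248),(490,270,520,295)),((375,278,398,296),None),((390,243,414,272),None)):
    _,a,n=blob(I,f(I),bt); print(np.round(a,1),n,on("top",*a,.083).round(3),on("top",*a,.13).round(3))
    if bs: _,b,nb=blob(S,f(S),bs); print("tri",tri(a,b))
E
python3 snap.py top t8 100 190 640 400
```

```text
[293.7 146.9] 63 [ 0.66  -0.157  0.083] [ 0.649 -0.151  0.13 ]
tri (array([ 0.66038162, -0.15756074,  0.08047703]), np.float64(0.0009249284630675662))
[246.5 182.7] 24 [ 0.56  -0.025  0.083] [ 0.552 -0.024  0.13 ]
[256.4 163.6] 115 [ 0.613 -0.053  0.083] [ 0.603 -0.051  0.13 ]
[ 0.43291965 -0.0405401   0.1703964 ] [-178.94308523   -0.74556424   -0.26524985] 0.04309163969286296 22.0833
```

View pics/t8.png

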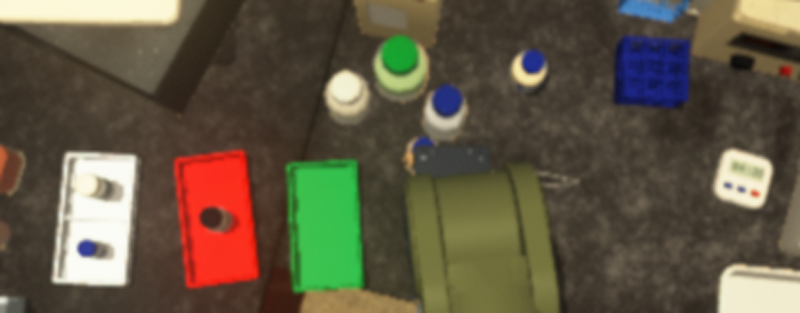

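Top crop: white cap (88,185), blue cap (88,248) and black cap (215,217) are each in the right tray or bay, clear of the walls. The bottle's near edge (x 0.638) leaves about 15 mm beyond the gripper body at the forceps grasp. Now the forceps.

{"api": "carry_out", "payload": {
  "plan": [
    {"grip": 0.5,"dp": [0.005,0.035,0],"rotation": [-0.5,-0.4,2]},
    {"grip": 0.5,"dp": [0.02,0.035,0],"rotation": [-0.5,-0.3,2]},
    {"grip": 0.5,"dp": [0.03,0.025,0],"rotation": [0,0,0]},
    {"grip": 0.5,"dp": [0.03,0.01,0.005],"rotation": [0,0,0]},
    {"grip": 0.5,"dp": [0.008,0,0.03],"rotation": [0,0,0]},
    {"grip": 0.5,"dp": [0,0,0.03],"rotation": [0,0,0]},
    {"grip": 0.5,"dp": [0,0,0.005],"rotation": [0,0,0]},
    {"grip": 0.5,"dp": [0,0,0.001],"rotation": [0,0,0]}
  ]
}}

```text
time_s: 22.75
tool_pos: [0.5283, -0.1428, 0.0993]
tool_rot: [-179.6, -0.4, -3.5]
force: [-0.5, 1.0, 0.4]
grip_width: 0.0431
```

{"api": "carry_out", "payload": {
  "plan": [
    {"grip": 0.5,"dp": [-0.001,0.012,0.01],"rotation": [-0.3,-0.3,0.8]},
    {"grip": 0.5,"dp": [-0.001,0.002,0.022],"rotation": [0,-0.1,0]},
    {"grip": 0.5,"dp": [-0.001,0.001,0.022],"rotation": [0,-0.1,0]},
    {"grip": 0.5,"dp": [-0.001,0,0.005],"rotation": [0,0,0]}
  ]
}}

```text
time_s: 23.08
tool_pos: [0.5273, -0.1519, 0.0441]
tool_rot: [-179.5, -0.3, -3.9]
force: [0.1, 0.7, 1.0]
grip_width: 0.0435
```

{"api": "carry_out", "payload": {
  "plan": [
    {"grip": 0.5,"dp": [0,0.004,0.015],"rotation": [-0.4,-0.2,0.4]},
    {"grip": 0.5,"dp": [-0.001,0.001,0.015],"rotation": [0,-0.1,0]},
    {"grip": 0.5,"dp": [-0.001,0,0.004],"rotation": [0,0,0]}
  ]
}}

```text
time_s: 23.33
tool_pos: [0.5277, -0.153, 0.0131]
tool_rot: [-179.6, -0.3, -4.0]
force: [-0.7, 0.4, 0.4]
grip_width: 0.0434
```

```bash
python3 snap.py side s9 400 220 540 325
```

```text
[ 0.52764017 -0.15297273  0.01317365] [-179.63491815   -0.25602132   -4.05278503] 0.04405233247253243 23.3833
```

View pics/s9.png

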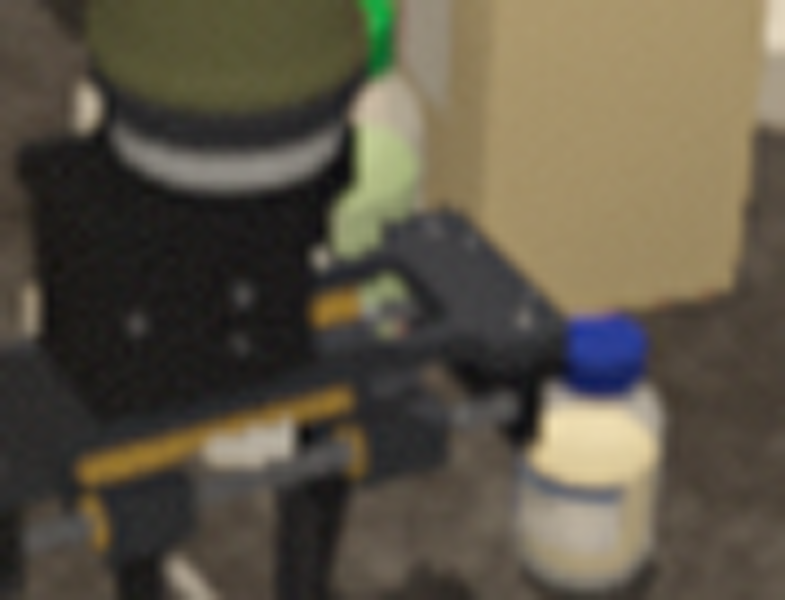

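Side crop: the end of the gripper body is near the bottle's cap (600,350) but not touching, with force about 0, and the forceps run between the fingers. Down the last 9 mm.

{"api": "carry_out", "payload": {
  "plan": [
    {"grip": 0.5,"dp": [-0.001,0.003,0.006],"rotation": [-0.3,-0.2,0.3]},
    {"grip": 0.5,"dp": [-0.001,0,0.003],"rotation": [0,0,0]},
    {"grip": 0.5,"dp": [-0.001,0,0.002],"rotation": [0,0,0]}
  ]
}}

```text
time_s: 23.63
tool_pos: [0.5264, -0.1552, 0.0042]
tool_rot: [-179.9, -0.3, -4.3]
force: [0.5, 0.2, -0.2]
grip_width: 0.0435
```

{"api": "carry_out", "payload": {
  "plan": [
    {"grip": 1,"dp": [0,0,0.0015],"rotation": [0,0,0]},
    {"grip": 1,"dp": [-0.0005,0,0.001],"rotation": [0,0,0]},
    {"grip": 1,"dp": [-0.0005,0,0.001],"rotation": [0,0,0]},
    {"grip": 1,"dp": [-0.0005,0,0.001],"rotation": [0,0,0]},
    {"grip": 1,"dp": [0,0,0.001],"rotation": [0,0,0]},
    {"grip": 1,"dp": [0,0,0.0005],"rotation": [0,0,0]}
  ],
  "force": 25
}}

```text
time_s: 24.13
tool_pos: [0.5239, -0.1552, 0.0006]
tool_rot: [-179.7, -0.2, -4.3]
force: [-0.2, 0.8, 1.4]
grip_width: 0.0182
```

{"api": "carry_out", "payload": {
  "plan": [
    {"grip": 1,"dp": [-0.001,0,-0.01],"rotation": [0,0,0]},
    {"grip": 1,"dp": [-0.003,0,-0.03],"rotation": [0,0,0]},
    {"grip": 1,"dp": [-0.01,0,-0.035],"rotation": [0,0,0]},
    {"grip": 1,"dp": [-0.02,0,-0.035],"rotation": [0,0,0]},
    {"grip": 1,"dp": [-0.025,0,-0.03],"rotation": [0,0,0]},
    {"grip": 1,"dp": [-0.02,0,-0.02],"rotation": [0,0,-5]},
    {"grip": 1,"dp": [0,0,0],"rotation": [0,0,-7]},
    {"grip": 1,"dp": [0,0,0],"rotation": [0,0,-7]}
  ]
}}

```text
time_s: 24.8
tool_pos: [0.4501, -0.1512, 0.1605]
tool_rot: [-179.1, -0.6, 14.1]
force: [-0.6, 0.4, -0.9]
grip_width: 0.0183
```

{"api": "carry_out", "payload": {
  "plan": [
    {"grip": 1,"dp": [0,0,0],"rotation": [0,0,-7]},
    {"grip": 1,"dp": [0,0,0],"rotation": [0,0,-7]},
    {"grip": 1,"dp": [0,0,0],"rotation": [0,0,-7]},
    {"grip": 1,"dp": [0,0,0],"rotation": [0,0,-7]},
    {"grip": 1,"dp": [0,0,0],"rotation": [0,0,-7]},
    {"grip": 1,"dp": [0,0,0],"rotation": [0,0,-7]},
    {"grip": 1,"dp": [0,0,0],"rotation": [0,0,-7]},
    {"grip": 1,"dp": [0,0,0],"rotation": [0,0,-7]}
  ]
}}

```text
time_s: 25.47
tool_pos: [0.4494, -0.1539, 0.1639]
tool_rot: [179.7, -2.2, 71.3]
force: [-0.0, -0.6, -0.3]
grip_width: 0.0187
```

{"api": "carry_out", "payload": {
  "plan": [
    {"grip": 1,"dp": [0,0,0],"rotation": [0,-1,-7]},
    {"grip": 1,"dp": [0,0,0],"rotation": [0,-1,-7]},
    {"grip": 1,"dp": [0,0,0],"rotation": [0,0,-7]},
    {"grip": 1,"dp": [0,0,0],"rotation": [0,0,-1]}
  ]
}}

```text
time_s: 25.8
tool_pos: [0.4485, -0.1563, 0.1642]
tool_rot: [179.4, -0.1, 93.9]
force: [0.1, 0.0, 1.1]
grip_width: 0.0185
```

{"api": "carry_out", "payload": {
  "plan": [
    {"grip": 1,"dp": [0.03,0.004,0],"rotation": [0,0,0]},
    {"grip": 1,"dp": [0.038,0.004,0],"rotation": [0,0,0]},
    {"grip": 1,"dp": [0.038,0.004,0],"rotation": [0,0,0]},
    {"grip": 1,"dp": [0.038,0.005,0],"rotation": [0,0,0]},
    {"grip": 1,"dp": [0.038,0.005,0],"rotation": [0,0,0]},
    {"grip": 1,"dp": [0.038,0.005,0],"rotation": [0,0,0]},
    {"grip": 1,"dp": [0.025,0.004,0],"rotation": [0,0,0]},
    {"grip": 1,"dp": [0.005,0,0],"rotation": [0,0,0]}
  ]
}}

```text
time_s: 26.47
tool_pos: [0.4675, 0.099, 0.1681]
tool_rot: [179.1, -0.6, 91.6]
force: [-0.3, -0.2, -0.2]
grip_width: 0.0185
```

```bash
python3 snap.py side s10 240 130 520 340
```

```text
[0.46727143 0.09823887 0.16803583] [179.07827736  -0.56301425  91.57841802] 0.01790320457254117 26.5167
```

View pics/s10.png

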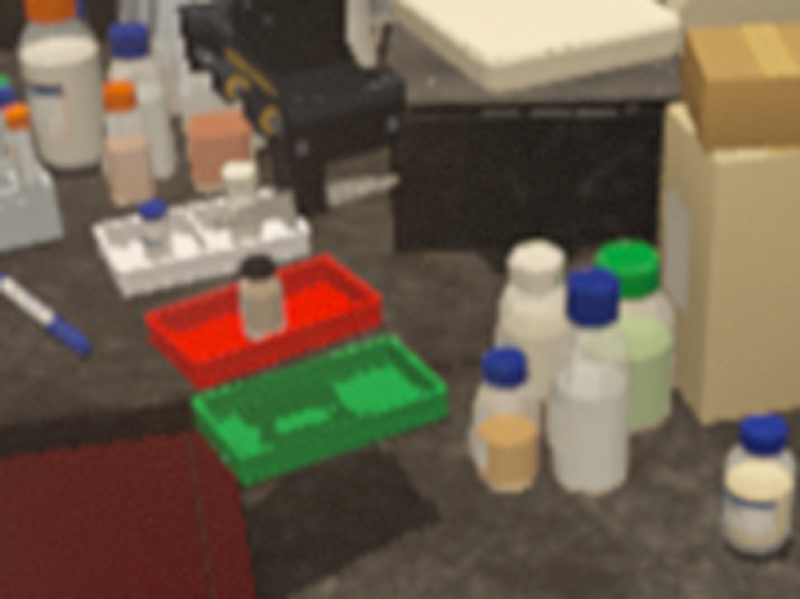

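Side crop: all three vials are standing (white at (238,200), blue at (153,228), black at (262,298)), and the far end of the forceps shows at (398,181). I'll check how far it reaches past the TCP.

```bash
python3 - <<'E'
from h import *
p=on("side",153+398/4.469,83+181/4.469,.172); print(p, p-np.array([.4673,.0982,.168]))
E
```

```text
[0.53632199 0.09337448 0.172     ] [ 0.06902199 -0.00482552  0.004     ]
```

{"api": "carry_out", "payload": {
  "plan": [
    {"grip": 1,"dp": [0,0,0.02],"rotation": [0.5,-0.4,-1]},
    {"grip": 1,"dp": [0,0,0.035],"rotation": [0.3,0,-0.8]},
    {"grip": 1,"dp": [0,0,0.035],"rotation": [0,0,0]},
    {"grip": 1,"dp": [0,0,0.022],"rotation": [0,0,0]},
    {"grip": 1,"dp": [0,0,0.002],"rotation": [0,0,0]}
  ]
}}

```text
time_s: 26.93
tool_pos: [0.4719, 0.0945, 0.0544]
tool_rot: [179.4, -0.3, 92.7]
force: [-1.4, -0.5, -0.5]
grip_width: 0.0182
```

{"api": "carry_out", "payload": {
  "plan": [
    {"grip": 1,"dp": [0.003,-0.007,0.004],"rotation": [0.4,-0.2,-0.8]},
    {"grip": 1,"dp": [0,-0.001,0.006],"rotation": [0,0,0]},
    {"grip": 1,"dp": [0,-0.001,0.006],"rotation": [0,0,0]},
    {"grip": 1,"dp": [0,0,0.003],"rotation": [0,0,0]}
  ]
}}

```text
time_s: 27.27
tool_pos: [0.4635, 0.0942, 0.0371]
tool_rot: [179.7, -0.1, 93.1]
force: [-0.9, -1.0, -0.2]
grip_width: 0.0184
```

{"api": "carry_out", "payload": {
  "plan": [
    {"grip": 1,"dp": [0.003,0,0.012],"rotation": [0.2,0,0]},
    {"grip": 1,"dp": [0,-0.001,0.01],"rotation": [0,0,0]},
    {"grip": 1,"dp": [0,-0.001,0.006],"rotation": [0,0,0]},
    {"grip": 1,"dp": [0,0,0.002],"rotation": [0,0,0]}
  ]
}}

```text
time_s: 27.6
tool_pos: [0.4641, 0.0986, 0.0084]
tool_rot: [179.6, -0.4, 93.1]
force: [0.7, -0.4, -0.3]
grip_width: 0.0183
```

{"api": "carry_out", "payload": {
  "plan": [
    {"grip": 1,"dp": [0,0,0.003],"rotation": [0.2,-0.3,0]},
    {"grip": 1,"dp": [0,-0.0005,0.002],"rotation": [0,0,0]}
  ]
}}

```text
time_s: 27.77
tool_pos: [0.4641, 0.0985, 0.0034]
tool_rot: [179.8, -0.1, 93.1]
force: [-1.8, 2.1, 25.2]
grip_width: 0.0182
```

Contact with the tray floor. I release partway, because the fingers are inside the tray, then rise.

{"api": "carry_out", "payload": {
  "plan": [
    {"grip": 1,"dp": [0,0,-0.001],"rotation": [0,0,0]},
    {"grip": 0.65,"dp": [0,0,0],"rotation": [0,0,0]},
    {"grip": 0.65,"dp": [0,0,0],"rotation": [0,0,0]},
    {"grip": 0.65,"dp": [0,0,0],"rotation": [0,0,0]},
    {"grip": 0.65,"dp": [0,0,0],"rotation": [0,0,0]}
  ]
}}

```text
time_s: 28.18
tool_pos: [0.4651, 0.0987, 0.0051]
tool_rot: [179.7, -0.1, 93.1]
force: [-0.0, -0.8, 1.5]
grip_width: 0.0292
```

{"api": "carry_out", "payload": {
  "plan": [
    {"grip": 0.65,"dp": [0,0,-0.01],"rotation": [0,0,0]},
    {"grip": 0.65,"dp": [0,0,-0.025],"rotation": [0,0,0]},
    {"grip": 0.65,"dp": [0,0,-0.04],"rotation": [0,0,0]},
    {"grip": 0.65,"dp": [0,0,-0.04],"rotation": [0,0,0]},
    {"grip": 0.65,"dp": [0,0,-0.04],"rotation": [0,0,0]},
    {"grip": 0.65,"dp": [-0.02,0,-0.03],"rotation": [0,0,0]},
    {"grip": 0.65,"dp": [-0.04,0,0],"rotation": [0,0,0]},
    {"grip": 0.65,"dp": [-0.04,0,0],"rotation": [0,0,0]}
  ]
}}

```text
time_s: 28.85
tool_pos: [0.4686, 0.0007, 0.2025]
tool_rot: [179.6, 0.1, 93.6]
force: [0.7, 0.2, 0.7]
grip_width: 0.0305
```

{"api": "carry_out", "payload": {
  "plan": [
    {"grip": 0.65,"dp": [-0.04,0,0],"rotation": [0,0,0]},
    {"grip": 0.65,"dp": [-0.04,0,0],"rotation": [0,0,0]},
    {"grip": 0.65,"dp": [-0.04,0,0],"rotation": [0,0,0]},
    {"grip": 0.65,"dp": [-0.04,0,0],"rotation": [0,0,0]},
    {"grip": 0.65,"dp": [-0.02,0,0],"rotation": [0,0,0]},
    {"grip": 0.65,"dp": [0,0,0],"rotation": [0,0,0]}
  ]
}}

```text
time_s: 29.35
tool_pos: [0.4797, -0.1958, 0.2092]
tool_rot: [178.8, -0.4, 93.1]
force: [-0.3, -0.4, 0.6]
grip_width: 0.0304
```

```bash
python3 snap.py top t11 100 190 640 400; python3 snap.py side s11 220 130 580 400
```

```text
[ 0.47965782 -0.19447668  0.20916833] [178.78739492  -0.42815544  93.15970537] 0.030284030457057416 29.4
[ 0.48002108 -0.19177591  0.20877273] [178.80432889  -0.5327858   93.35926508] 0.03068282856773917 29.45
```

View pics/t11.png

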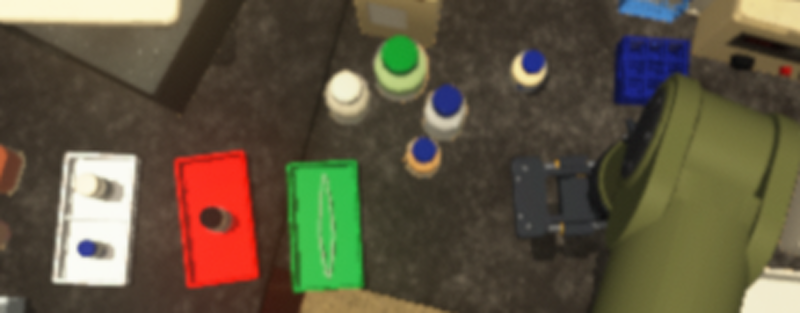

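View pics/s11.png

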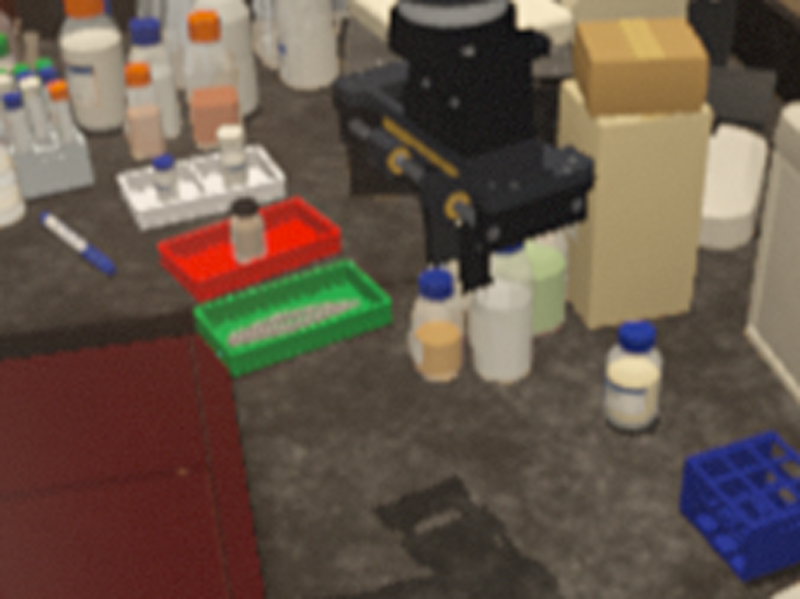

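The top crop shows the forceps lying inside the green tray from (322,175) to (328,277). The white cap (88,185), blue cap (88,248) and black cap (215,217) are each in place, and the side crop shows all three vials upright. The bottle and rack are where they were at the start. The gripper is in the air, touching nothing, so I hand in.

```bash
python3 -c "
from cell import env
print(env.get_obs()['force']); print(env.sign_off())"
```

```text
[-0.47275361  0.59040073  0.30399171]
the job is handed in; nothing more can be done
None
```

The job is done and handed in at about 29.5 s of the 125 s allowed. I placed things in the order asked:
1. The black-capped vial is in the red tray.
2. The white-capped vial is in the far bay of the white tray.
3. The blue-capped vial is in the near bay of the white tray.
4. The forceps are in the green tray.

In the last top and side pictures all three vials stand upright clear of the tray walls, and the forceps lie flat inside the green tray. The bottle and rack look unmoved. The gripper was empty in the air at about 0.2 m, and the highest force I read was about 25 N, as things touched the tray floors.

- **Timer not rechecked:** the arm hid it in the last top picture. It was in place in the previous one, before the forceps were moved, and the arm did not go near it after that.
- **Drift at the first grasp:** the arm crept about 12 mm in x and 7 mm in z while the fingers closed on the black vial. I corrected for this drift in the later moves.

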